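# Set and lock the levelling screw of a lamp base

### The arm

A 6-joint arm with a two-finger parallel gripper is mounted at the origin on the work surface. World frame = base frame: x ahead of the robot, y to its left, z up, the work surface at z = 0. Lengths are in m, angles in rad, forces in N, time in s.
With the tool pointing down it reaches from about 0.3 to 0.75 m from the base axis. Payload 8.5 kg.
Tool frame: the origin (TCP) lies between the finger pads; the fingertips stand 8 mm ahead of it and the grasp point (between the pads) lies 11 mm behind it; z points along the fingers, y is the line along which they close (so a half turn about z gives the same grasp; the last joint's range is limited). The gripper opens to 88 mm and grips with 3 to 60 N. Pads are 18 mm wide; open, the fingers measure 123 mm over their backs; the gripper's body (75 mm by 187 mm) begins 45 mm behind the grasp point.
Start: joints at [-1.457, 0.381, 1.297, -0, 1.464, -0.215], TCP at [0.178, -0.521, 0.247] pointing down, gripper open.
Joint ranges: [-3.11, 3.11], [-0.89, 2.33], [0.22, 2.48], [-1.42, 4.56], [0.17, 2.85], [-2.88, 2.88]. Speed limits (rad/s): [2.39, 2.39, 3.14, 3.14, 3.14, 3.14].

### API

Orientations are given as [roll, pitch, yaw] about the fixed x, y, z axes, in that order (R = Rz(yaw) Ry(pitch) Rx(roll)).
In Python, from bench import ctrl gives the robot as it stands.
- The arm moves only by the tool drive_tool, never from a script. Its argument "increments" is a list of rows, each an object of numbers: "tx", "ty", "tz": the shift along the tool's x, y, z in mm; "ax", "ay", "az": the turn, a rotation vector about the tool's x, y, z in degrees; "gripper": the opening, from 0 (shut) to 1 (fully open). In form: [{"tx": .., "ty": .., "tz": .., "ax": .., "ay": .., "az": .., "gripper": ..}, ...]. A call has 1 to 10 rows; each row shifts and turns the commanded pose from where the row before left it, along the tool's axes as they then stand; what a row does not reach is not made up. A row lasts 1/12 s, in which the tool goes at most 41.7 mm and 7.16 degrees, less where a joint would pass 70% of its speed; a pose out of reach is approached as far as the arm can. A call with a gripper value outside its range is refused whole. The fingers move at their own pace and stop on an object; "squeeze" is the grip in N (left out, the last holds). Time passes only in rows, so rows that do not move let the fingers close. It gives the time, the measured TCP pose, the force, the opening and the grip force at its end, in the units of the state.
- ctrl.observe(): the state, without advancing time (a new reading comes with each control period).
- ctrl.camera(name): name is "side" or "top" or "wrist"; returns a dict with "color" (420x560x3 uint8, red, green, blue), "range_z" (420x560 float32, m along the optical axis (not along the pixel's ray), 0 where there is no reading), "K" (3x3 intrinsics, pixels), "distortion" ([k1, k2, p1, p2, k3] as OpenCV has them; the pictures are not rectified), "view" (4x4, takes a point from world to camera coordinates). Camera axes: x right, y down, z forward; pixel columns grow to the right and rows downward; lengths in m; the calibration is good to about 2 mm. A picture is of the moment at which its call begins.
- ctrl.job_done(): hands the job in; it is judged then, once.
Trained networks look in a picture, given as the dict that the camera call returned (one of the last four; its "shot" number tells which), for a name from the list of things; names that differ only in an ending like _2 or _b are one class to them, and where a whole thing is asked for, a point or a joint stands for the part that bears it (a point fixed in the world has none). Each returns a list of dicts, best first, with "conf" (0 to 1); they miss things now and then, are a little off and sometimes report something else, mostly with a low value. They report only what shows in the picture. A call takes as long as a camera call.
- ctrl.search_frame(picture, label): "extent" ([left, top, width, height] in pixels, round what is visible of it).
The state is a dict: "clock": time; "q": joint angles; "dq": joint speeds; "tau": joint torques, N m; "position": TCP position; "ee_rot": TCP orientation; "ft_force": force on the tool from outside, world axes, zero at the start; "ft_torque": the same for the moment, N m; "width": finger opening in m; "finger_force": force on a finger pad.
Only numpy, scipy, OpenCV 4.12 (cv2) and the standard library are available. Lean on these libraries where they do the work, as an engineer would, in place of code of your own. Each camera call takes 0.05 s, during which the arm holds its last target. There are 200 camera calls.

### The job

The iron floor-lamp base rocks on the bench because the levelling screw in the leg that points to the robot is backed off. Wind that screw down until its foot firmly takes load, without jacking the leg up, then turn its jam nut down tight to lock the setting, without wrenching the screw round with it. Leave the tools, carton and mug lying about alone.

Things in the scene. Friction and masses are not known exactly. Their poses are not given: they have to be found in the camera images.
- lamp_base: black cast-iron floor-lamp base, too heavy to move: three legs at 120 degrees round a hub 66 mm high, 52 mm radius. Origin on the bench under the hub; z up; its -x axis runs along the leg with the loose screw, the leg nearest the robot. The like screws of the two other legs are already set and locked and do not move.
- boss_face (a point): centre of the loose screw's boss face (fixed, part of the base), 190 mm from the hub's axis and 40 mm above the bench; the boss has 24 mm radius. A 3 mm washer of 18.5 mm radius lies on it round the screw, and the jam nut seats on that washer.
- screw_top (a point): centre of the top end of the loose upright levelling screw (20 mm diameter), 88 mm above the bench. Its top 20 mm is a square, 17 mm across flats that face this point's x and y axes, for turning it; below that, 10 mm of thread down to the nut's top. A rubber foot is on its lower end.
- nut_mid (a point): centre of the jam nut on that screw, on the same axis, 51 mm above the bench. Plain steel hexagon, 30 mm across flats, 14 mm high (44 to 58 mm above the bench); one pair of flats faces this point's +x and -x, the others every 60 degrees. It turns with joint nut; the screw passes up through it.
- screw (a joint): turn of the loose screw, rad, growing clockwise seen from above = winding down (right-hand thread; travel under 1 mm). Zero arbitrary: its foot meets the bench 0.4 to 1.1 rad on from the start, found only by feel. It takes about 0.22 N m to run down and stays where it is left; there the value stops and joint foot takes over. The free nut rides round with it.
- foot (a joint): how far the screw is wound on, rad clockwise, after its foot met the bench; 0 while the foot hangs clear. Winding takes 0.30 N m plus 6 N m per rad; thread friction then holds up to 0.05 rad of it when let go. 0.015 rad (0.39 N m) or more: the foot carries its share; over 0.08 rad (0.78 N m) the leg is jacked up.
- nut (a joint): turn of the jam nut on the screw, rad, growing clockwise seen from above = down. Zero arbitrary: it meets the washer 0.6 to 1.6 rad on from the start, found only by feel. It runs with about 0.15 N m; there the value stops and joint seat takes over.
- seat (a joint): how far the nut is wound on, rad clockwise, after it met the washer; 0 while free. Winding takes 0.22 N m plus 6 N m per rad; let go, up to 0.036 rad of it stays. 0.015 rad (0.31 N m) is locked. The same torque acts on the screw: when it passes 0.30 N m plus 6 N m per rad of joint foot, the nut drags the screw on.
- spanner: loose steel spanner, 200 mm long, lying on the bench beside the base; not needed
- screwdriver: loose screwdriver, 190 mm long, lying on the bench on the other side; not needed
- bulb_carton: loose cardboard bulb carton, 62 x 110 x 60 mm, lying on the bench to one side of the base; not needed
- mug: loose blue mug, 82 mm diameter, 115 mm high, on the bench to the other side; not needed

How it is judged:
On the way, in this order (a step that is already met when the one before it is completed fails the run):
1. the screw is wound down until its foot carries load (wound on at least 0.015 rad after meeting the bench) while its jam nut is still free (value of joint foot above 0.015 rad and value of joint seat below 0.01 rad), for 0.2 s.
2. the jam nut is tightened on the washer (wound on at least 0.015 rad after meeting it) (value of joint seat above 0.015 rad), for 0.2 s.
At the end, for the whole second after the job is handed in: The screw's foot still carries its load, wound on 0.015 to 0.08 rad after meeting the bench, and the jam nut stays tight, wound on at least 0.015 rad after meeting the washer (value of joint foot between 0.015 and 0.08 rad and value of joint seat above 0.015 rad); the robot touches nothing.
It fails at once if the screw is driven on by more than 0.08 rad after its foot met the bench, by hand or dragged by the nut, jacking the leg up (value of joint foot above 0.08 rad).
It fails at once if the robot presses on the lamp base with more than 40 N (contact force between the arm and lamp_base above 40 N).
It fails at once if the spanner, screwdriver, carton or mug is moved by more than 30 mm (distance of any of spanner, screwdriver, bulb_carton, mug from where it was at the start of the episode above 0.03 m).
It also fails if it takes over 72 s, if anything falls off the work surface, if the arm or the gripper's body presses on something with over 40 N, if the wrist force passes 120 N, or if a joint passes its speed limit or range.

## Working session

There is one attempt and no reset: what is moved stays moved. The work goes in short steps, Python scripts to look and compute and a tool call to move; the robot and the scene stay as the last step left them, time stands still between calls to the robot, and variables do not carry over. Pictures are saved under pics/ and viewed, at most 10 in all, crops included, and the job is handed in when it is done.

Besides the shell and the picture viewer there is one more tool, called after "Request:" as name(argument=value, ...), one argument or row to a line, values as JSON. drive_tool: Moves the arm, as the interface text tells. Its arguments: {"type":"object","properties":{"increments":{"type":"array"},"squeeze":{"type":"number"}},"required":["increments"]}

```bash
mkdir -p pics
cat > h.py <<'E'
import numpy as np, cv2
from bench import ctrl
def pt(p,u,v,z=None):
    """world point at pixel; z: intersect plane z, else use range"""
    K=np.array(p["K"]);d=np.array(p["distortion"]);V=np.array(p["view"])
    x,y=cv2.undistortPoints(np.array([[[u,v]]],float),K,d)[0,0]
    Vi=np.linalg.inv(V);o=Vi[:3,3];r=Vi[:3,:3]@[x,y,1]
    s=p["range_z"][int(round(v)),int(round(u))] if z is None else (z-o[2])/r[2]
    return o+s*r
def px(p,w):
    V=np.array(p["view"]);return cv2.projectPoints(np.array([w],float),cv2.Rodrigues(V[:3,:3])[0],V[:3,3],np.array(p["K"]),np.array(p["distortion"]))[0].ravel()
E
python3 - <<'E'
from h import *
for n in ("top","side"):
    p=ctrl.camera(n);cv2.imwrite(f"pics/{n}1.png",p["color"][...,::-1])
    for l in ("lamp_base","screw_top","nut_mid","boss_face","spanner","screwdriver","bulb_carton","mug"):
        for r in ctrl.search_frame(p,l)[:2]:
            e=r["extent"];u,v=e[0]+e[2]/2,e[1]+e[3]/2
            print(n,l,np.round(e),round(r["conf"],2),np.round(pt(p,u,v),3))
print(ctrl.observe())
E
```

```text
top lamp_base [215. 235.  18.  17.] 0.67 [0.485 0.126 0.085]
top lamp_base [159. 111. 157. 145.] 0.65 [0.627 0.104 0.036]
top screw_top [216. 238.  18.  15.] 0.69 [0.48  0.125 0.079]
top screw_top [214. 241.  19.  11.] 0.23 [0.478 0.128 0.09 ]
top nut_mid [220. 242.   8.  10.] 0.42 [0.476 0.127 0.083]
top boss_face [161. 108. 154. 147.] 0.68 [0.632 0.104 0.04 ]
top spanner [159. 170.  19.  82.] 0.75 [0.562 0.272 0.006]
top screwdriver [280. 186.  16.  76.] 0.92 [ 0.535 -0.016  0.022]
top bulb_carton [321. 227.  52.  33.] 0.81 [ 0.489 -0.153  0.059]
top mug [ 74. 177.  52.  47.] 0.6 [0.582 0.437 0.01 ]
side lamp_base [142. 180. 148.  92.] 0.72 [0.658 0.135 0.069]
side screw_top [273. 235.  15.  20.] 0.54 [0.476 0.147 0.071]
side nut_mid [276. 244.  13.  11.] 0.53 [0.472 0.147 0.057]
side boss_face [139. 179. 153.  90.] 0.97 [0.665 0.128 0.066]
side boss_face [298. 181.  35.  39.] 0.66 [ 0.475 -0.101  0.059]
side spanner [192. 271.  69.  34.] 0.88 [0.56  0.276 0.007]
side screwdriver [277. 220.  36.  16.] 0.89 [ 0.497 -0.008  0.017]
side screwdriver [276. 236.  12.  21.] 0.71 [0.473 0.145 0.067]
side bulb_carton [298. 180.  37.  38.] 0.6 [ 0.476 -0.11   0.057]
side mug [160. 272.  54.  69.] 0.89 [0.553 0.453 0.097]
{'clock': 0.9, 'q': array([-1.45726208e+00,  3.80601338e-01,  1.29736590e+00, -2.33720540e-05,
        1.46359463e+00, -2.15311016e-01]), 'dq': array([-0.00020984, -0.00088501, -0.00048349,  0.00088423,  0.00015387,
       -0.00098937]), 'tau': array([ 1.99164540e-03, -4.37792873e+01, -2.24732798e+01,  7.14118383e-02,
        3.12705932e-02, -2.45405812e-05]), 'position': array([ 0.17760876, -0.52052843,  0.2467592 ]), 'ee_rot': array([3.14156755e+00, 2.92779019e-05, 3.28847766e-01]), 'ft_force': array([ 0.10162432, -0.51761235,  0.5761214 ]), 'ft_torque': array([-0.03515461,  0.00191938, -0.00969697]), 'finger_force': 0.0, 'width': 0.08801972425725602}
```

Run:
```python
import cv2
a=cv2.imread("pics/top1.png")[90:280,50:390];b=cv2.imread("pics/side1.png")[150:350,120:380]
cv2.imwrite("pics/c1.png",cv2.resize(a,None,fx=2.3,fy=2.3,interpolation=2))
```

```text
(no output)
```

View pics/c1.png

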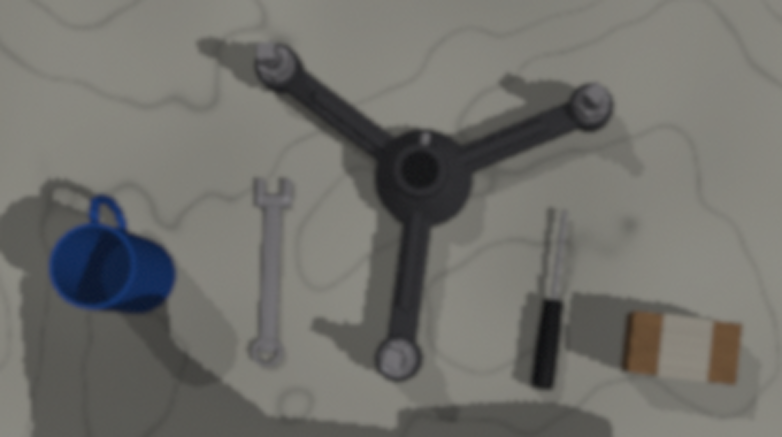

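```bash
cat >> h.py <<'E'
from scipy.spatial.transform import Rotation as Ro
def delta(w,yaw=None):
    s=ctrl.observe();R=Ro.from_euler("xyz",s["ee_rot"])
    print("t",round(s["clock"],2),"pos",np.round(s["position"],4),"rpy",np.round(s["ee_rot"],4),"tool mm",np.round(R.inv().apply(np.array(w)-s["position"])*1000,1), "" if yaw is None else "az deg %.2f"%np.degrees(s["ee_rot"][2]-yaw), "w %.4f"%s["width"])
E
python3 - <<'E'
from h import *
p=ctrl.camera("wrist");s=ctrl.observe();R=Ro.from_euler("xyz",s["ee_rot"])
V=np.linalg.inv(np.array(p["view"]));print("cam in tool",R.inv().apply(V[:3,3]-s["position"]),(R.inv().as_matrix()@V[:3,:3]).round(2).tolist(),p["K"][0])
p=ctrl.camera("top");a=pt(p,223,244,.085);h=pt(p,233,165,.066);print(a,h,np.linalg.norm((a-h)[:2]),np.degrees(np.arctan2(*(h-a)[1::-1])))
delta([.477,.126,.247])
E
```

```text
cam in tool [ 0.08200973 -0.00031766 -0.13769003] [[0.0, -0.95, -0.32], [1.0, 0.0, -0.0], [0.0, -0.32, 0.95]] [359.35685861   0.         280.05163916]
[0.48425458 0.12928761 0.085     ] [0.66543603 0.11327785 0.066     ] 0.18188740640469123 -5.049718916735044
t 1.0 pos [ 0.1776 -0.5205  0.2468] rpy [3.1416 0.     0.3288] tool mm [ 4.921e+02 -5.152e+02 -3.000e-01]  w 0.0879
```

Request:
drive_tool(
  increments=[
    {"tx":24.6,"ty":-25.8},
    {"tx":24.6,"ty":-25.8},
    {"tx":24.6,"ty":-25.8},
    {"tx":24.6,"ty":-25.8},
    {"tx":24.6,"ty":-25.8},
    {"tx":24.6,"ty":-25.8},
    {"tx":24.6,"ty":-25.8},
    {"tx":24.6,"ty":-25.8},
    {"tx":24.6,"ty":-25.8},
    {"tx":24.6,"ty":-25.8},
  ],
)

```text
invalid input at $.increments[0]: expected keys tx, ty, tz, ax, ay, az, gripper
```

Request:
drive_tool(
  increments=[
    {"tx":24.6,"ty":-25.8},
    {"tx":24.6,"ty":-25.8},
    {"tx":24.6,"ty":-25.8},
    {"tx":24.6,"ty":-25.8},
    {"tx":24.6,"ty":-25.8},
    {"tx":24.6,"ty":-25.8},
    {"tx":24.6,"ty":-25.8},
    {"tx":24.6,"ty":-25.8},
    {"tx":24.6,"ty":-25.8,"tz":20},
    {"tx":24.6,"ty":-25.8,"tz":20},
  ],
)

```text
invalid input at $.increments[0]: expected keys tx, ty, tz, ax, ay, az, gripper
```

Request:
drive_tool(
  increments=[
    {"tz":10},
    {},
    {},
  ],
)

```text
invalid input at $.increments[0]: expected keys tx, ty, tz, ax, ay, az, gripper
```

Run:
```python
from h import *
p=ctrl.camera("wrist");np.save("pics/w1.npy",p,allow_pickle=True)
print("px",px(p,[.48,.127,.088]))
for l in ("screw_top","nut_mid"):
    for r in ctrl.search_frame(p,l)[:2]:
        e=r["extent"];u,v=e[0]+e[2]/2,e[1]+e[3]/2
        print(l,np.round(e),round(r["conf"],2),np.round(pt(p,u,v),4))
u,v=px(p,[.48,.127,.08]).astype(int);c=p["color"][max(0,v-95):v+95,max(0,u-125):u+125,::-1];print(u,v)
cv2.imwrite("pics/w1.png",cv2.resize(c,None,fx=3,fy=3,interpolation=2))
delta([.48,.127,.15])
```

```text
px [-1719.5858506  -1679.47733033]
-1558 -1535Traceback (most recent call last):
  File "<stdin>", line 9, in <module>
cv2.error: OpenCV(4.12.0) /io/opencv/modules/imgproc/src/resize.cpp:4208: error: (-215:Assertion failed) !ssize.empty() in function 'resize'
```

All keys are needed in each row.

Request:
drive_tool(
  increments=[
    {"tx":24.6,"ty":-25.8,"tz":0,"ax":0,"ay":0,"az":0,"gripper":1},
    {"tx":24.6,"ty":-25.8,"tz":0,"ax":0,"ay":0,"az":0,"gripper":1},
    {"tx":24.6,"ty":-25.8,"tz":0,"ax":0,"ay":0,"az":0,"gripper":1},
    {"tx":24.6,"ty":-25.8,"tz":0,"ax":0,"ay":0,"az":0,"gripper":1},
    {"tx":24.6,"ty":-25.8,"tz":0,"ax":0,"ay":0,"az":0,"gripper":1},
    {"tx":24.6,"ty":-25.8,"tz":0,"ax":0,"ay":0,"az":0,"gripper":1},
    {"tx":24.6,"ty":-25.8,"tz":0,"ax":0,"ay":0,"az":0,"gripper":1},
    {"tx":24.6,"ty":-25.8,"tz":0,"ax":0,"ay":0,"az":0,"gripper":1},
    {"tx":24.6,"ty":-25.8,"tz":0,"ax":0,"ay":0,"az":0,"gripper":1},
    {"tx":24.6,"ty":-25.8,"tz":0,"ax":0,"ay":0,"az":0,"gripper":1},
  ],
)

```text
clock: 1.98
position: [0.3274, -0.1953, 0.247]
ee_rot: [3.141, -0.0, 0.328]
ft_force: [1.0, -0.2, -0.8]
width: 0.0883
finger_force: 0.0
```

Request:
drive_tool(
  increments=[
    {"tx":24.6,"ty":-25.8,"tz":0,"ax":0,"ay":0,"az":0,"gripper":1},
    {"tx":24.6,"ty":-25.8,"tz":0,"ax":0,"ay":0,"az":0,"gripper":1},
    {"tx":24.6,"ty":-25.8,"tz":0,"ax":0,"ay":0,"az":0,"gripper":1},
    {"tx":24.6,"ty":-25.8,"tz":0,"ax":0,"ay":0,"az":0,"gripper":1},
    {"tx":24.6,"ty":-25.8,"tz":0,"ax":0,"ay":0,"az":0,"gripper":1},
    {"tx":24.6,"ty":-25.8,"tz":0,"ax":0,"ay":0,"az":0,"gripper":1},
    {"tx":24.6,"ty":-25.8,"tz":0,"ax":0,"ay":0,"az":0,"gripper":1},
    {"tx":24.6,"ty":-25.8,"tz":0,"ax":0,"ay":0,"az":0,"gripper":1},
    {"tx":24.6,"ty":-25.8,"tz":20,"ax":0,"ay":0,"az":0,"gripper":1},
    {"tx":24.6,"ty":-25.8,"tz":20,"ax":0,"ay":0,"az":0,"gripper":1},
  ],
)

```text
clock: 2.82
position: [0.4775, 0.1287, 0.207]
ee_rot: [3.141, -0.003, 0.329]
ft_force: [0.9, -0.7, -0.7]
width: 0.0881
finger_force: 0.0
```

Request:
drive_tool(
  increments=[
    {"tx":0,"ty":0,"tz":10,"ax":0,"ay":0,"az":0,"gripper":1},
    {"tx":0,"ty":0,"tz":0,"ax":0,"ay":0,"az":0,"gripper":1},
    {"tx":0,"ty":0,"tz":0,"ax":0,"ay":0,"az":0,"gripper":1},
  ],
)

```text
clock: 3.07
position: [0.4764, 0.1267, 0.1967]
ee_rot: [-3.141, 0.001, 0.329]
ft_force: [-0.4, -0.5, 0.6]
width: 0.0875
finger_force: 0.0
```

```bash
cat > look.py <<'E'
import sys
from h import *
n=sys.argv[1];p=ctrl.camera("wrist")
for l in ("screw_top","nut_mid"):
    for r in ctrl.search_frame(p,l)[:2]:
        e=r["extent"];u,v=e[0]+e[2]/2,e[1]+e[3]/2
        print(l,np.round(e),round(r["conf"],2),np.round(pt(p,u,v),4))
np.savez(f"pics/{n}.npz",**{k:p[k] for k in ("color","range_z","K","distortion","view")})
u,v=px(p,[.48,.127,.08]).astype(int);u0,v0=max(0,u-100),max(0,v-75);c=p["color"][v0:v0+150,u0:u0+200,::-1];print("crop origin",u0,v0)
cv2.imwrite(f"pics/{n}.png",cv2.resize(c,None,fx=4,fy=4,interpolation=2))
delta([.48,.127,.15])
E
python3 look.py w1
```

```text
nut_mid [256. 170.  37.  36.] 0.7 [0.4901 0.1363 0.0832]
nut_mid [247.   0. 188. 219.] 0.3 [ 5.566e-01  9.770e-02 -2.000e-04]
crop origin 181 128
t 3.22 pos [0.4769 0.1259 0.1978] rpy [ 3.141e+00 -1.800e-03  3.274e-01] tool mm [ 3.2 -0.1 47.8]  w 0.0879
```

View pics/w1.png

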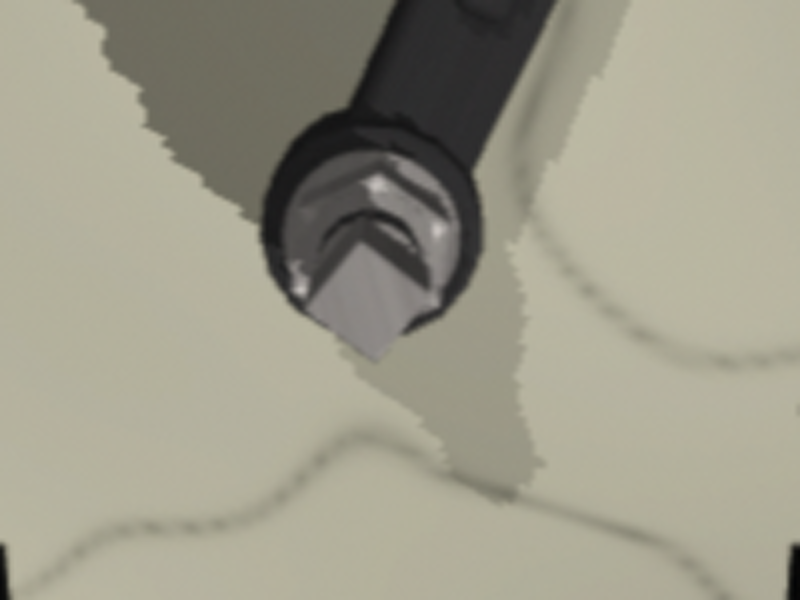

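```bash
cat > ov.py <<'E'
import sys
from h import *
p=np.load("pics/w1.npz");o=np.array([181,128])
C=np.array([pt(p,*(o+np.array(c)/4-.4),z=.088) for c in [(363,240),(432,293),(376,360),(306,307)]])
c=C.mean(0);print(c.round(4),[round(np.linalg.norm(C[i]-C[i-1])*1e3,1) for i in range(4)],[round(np.degrees(np.arctan2(*(C[i]-C[i-1])[1::-1]))%90,1) for i in range(4)])
S=8;u0,v0=235,150;im=cv2.resize(p["color"][v0:v0+70,u0:u0+80,::-1],None,fx=S,fy=S,interpolation=2)
tiles=[im.copy()]
def poly(im,r,n,a,z,col):
    q=[px(p,[c[0]+r*np.cos(a+2*np.pi*i/n),c[1]+r*np.sin(a+2*np.pi*i/n),z]) for i in range(n)]
    cv2.polylines(im,[((np.array(q)-[u0,v0]+.5)*S).astype(int)],True,col,1)
im=tiles[0]
poly(im,.0185,40,0,.043,(255,0,0));poly(im,.024,40,0,.04,(0,255,255))
a=np.radians(float(sys.argv[1]))
for z in (.044,.058): poly(im,.015/np.cos(np.pi/6),6,a+np.pi/6,z,(0,255,0))
cv2.imwrite(f"pics/ov{sys.argv[1]}.png",im)
E
python3 ov.py 15
```

```text
[0.4808 0.1341 0.088 ] [np.float64(16.1), np.float64(15.7), np.float64(16.2), np.float64(16.1)] [np.float64(69.1), np.float64(70.4), np.float64(70.5), np.float64(70.1)]
```

View pics/ov15.png

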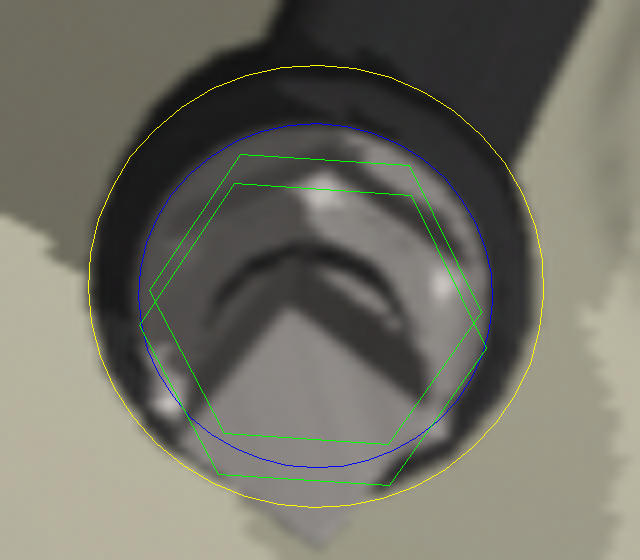

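Request:
drive_tool(
  increments=[
    {"tx":0.7,"ty":-0.7,"tz":5,"ax":0,"ay":0,"az":-6.4,"gripper":0.7},
    {"tx":0.7,"ty":-0.7,"tz":5,"ax":0,"ay":0,"az":-6.4,"gripper":0.7},
    {"tx":0.7,"ty":-0.7,"tz":5,"ax":0,"ay":0,"az":-6.4,"gripper":0.7},
    {"tx":0.7,"ty":-0.7,"tz":5,"ax":0,"ay":0,"az":-6.4,"gripper":0.7},
    {"tx":0.7,"ty":-0.7,"tz":5,"ax":0,"ay":0,"az":-6.4,"gripper":0.7},
    {"tx":0.7,"ty":-0.7,"tz":5,"ax":0,"ay":0,"az":-6.4,"gripper":0.7},
    {"tx":0.7,"ty":-0.7,"tz":5,"ax":0,"ay":0,"az":-6.4,"gripper":0.7},
    {"tx":0.7,"ty":-0.7,"tz":5,"ax":0,"ay":0,"az":-6.4,"gripper":0.7},
    {"tx":0,"ty":0,"tz":0,"ax":0,"ay":0,"az":0,"gripper":0.7},
  ],
)

```text
clock: 3.97
position: [0.477, 0.1337, 0.1569]
ee_rot: [3.141, -0.0, 1.225]
ft_force: [0.3, 0.5, -0.0]
width: 0.0618
finger_force: 0.0
```

Run:
```python
from h import *
p=ctrl.camera("wrist");c=np.array([.4808,.1341])
np.savez("pics/w2.npz",**{k:p[k] for k in ("color","range_z","K","distortion","view")})
u,v=px(p,[*c,.07]).astype(int);u0,v0=max(0,u-55),max(0,v-40);S=7;print(u0,v0)
im=cv2.resize(p["color"][v0:v0+80,u0:u0+110,::-1],None,fx=S,fy=S,interpolation=2)
def poly(R,n,a,z,col):
    q=[px(p,[*(c+R*np.array([np.cos(a+2*np.pi*i/n),np.sin(a+2*np.pi*i/n)])),z]) for i in range(n)]
    cv2.polylines(im,[((np.array(q)-[u0,v0]+.5)*S).astype(int)],True,col,1)
poly(.0185,40,0,.043,(255,0,0));poly(.024,40,0,.04,(0,255,255))
poly(.0085*2**.5,4,np.radians(70.1+45),.088,(0,0,255))
for z in (.044,.058): poly(.015/np.cos(np.pi/6),6,np.radians(45+30),z,(0,255,0))
cv2.imwrite("pics/w2.png",im);delta([*c,.078],np.radians(70.1))
```

```text
231 180
t 4.02 pos [0.4772 0.1337 0.1573] rpy [ 3.1410e+00 -2.0000e-04  1.2192e+00] tool mm [ 1.6  3.2 79.3] az deg -0.24 w 0.0614
```

View pics/w2.png

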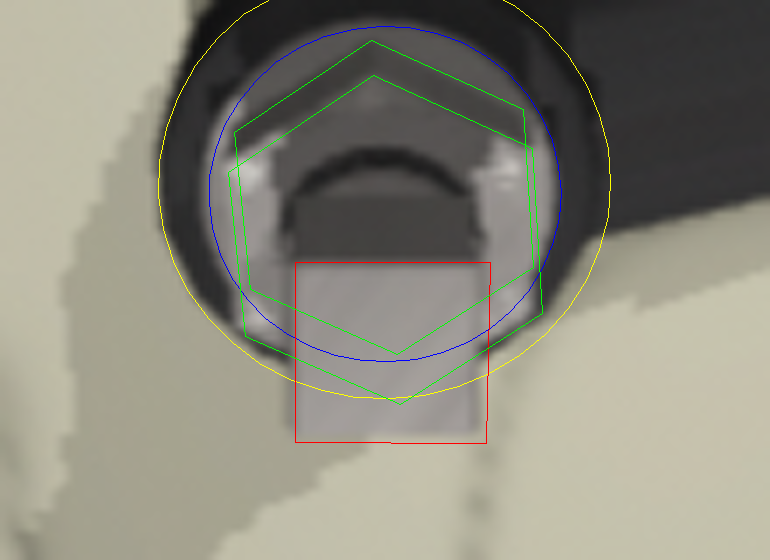

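Request:
drive_tool(
  increments=[
    {"tx":0.4,"ty":0.6,"tz":15,"ax":0,"ay":0,"az":0,"gripper":0.5},
    {"tx":0.4,"ty":0.6,"tz":15,"ax":0,"ay":0,"az":0,"gripper":0.5},
    {"tx":0.5,"ty":0.6,"tz":15,"ax":0,"ay":0,"az":0,"gripper":0.5},
    {"tx":0.5,"ty":0.7,"tz":15,"ax":0,"ay":0,"az":0,"gripper":0.4},
    {"tx":0,"ty":0,"tz":12,"ax":0,"ay":0,"az":0,"gripper":0.3},
    {"tx":0,"ty":0,"tz":7,"ax":0,"ay":0,"az":0,"gripper":0.3},
    {"tx":0,"ty":0,"tz":0,"ax":0,"ay":0,"az":0,"gripper":0.3},
    {"tx":0,"ty":0,"tz":0,"ax":0,"ay":0,"az":0,"gripper":0.3},
  ],
)

```text
clock: 4.68
position: [0.4804, 0.135, 0.0784]
ee_rot: [3.141, -0.0, 1.22]
ft_force: [0.4, 0.4, 1.0]
width: 0.0267
finger_force: 0.0
```

Request:
drive_tool(
  increments=[
    {"tx":0,"ty":0,"tz":0,"ax":0,"ay":0,"az":0,"gripper":0},
    {"tx":0,"ty":0,"tz":0,"ax":0,"ay":0,"az":0,"gripper":0},
    {"tx":0,"ty":0,"tz":0,"ax":0,"ay":0,"az":0,"gripper":0},
    {"tx":0,"ty":0,"tz":0,"ax":0,"ay":0,"az":0,"gripper":0},
    {"tx":0,"ty":0,"tz":0,"ax":0,"ay":0,"az":0,"gripper":0},
  ],
  squeeze=15,
)

```text
clock: 5.1
position: [0.4808, 0.1351, 0.0786]
ee_rot: [3.139, -0.001, 1.222]
ft_force: [0.8, -1.0, 5.9]
width: 0.017
finger_force: 15.0
```

```bash
cat > s.py <<'E'
from h import *
s=ctrl.observe();R=Ro.from_euler("xyz",s["ee_rot"])
print(round(s["clock"],2),s["position"].round(4),"yaw",np.degrees(s["ee_rot"][2]).round(2),"toolF",R.inv().apply(s["ft_force"]).round(1),"toolT",R.inv().apply(s["ft_torque"]).round(3),"w",round(s["width"],4),"ff",round(s["finger_force"],1),"q6",round(s["q"][5],2),"tau6",round(s["tau"][5],3))
E
python3 s.py
```

```text
5.1 [0.4808 0.1351 0.0786] yaw 70.04 toolF [-0.7  1.1 -5.9] toolT [-0.206 -0.171 -0.095] w 0.017 ff 15.0 q6 0.39 tau6 0.081
```

Request:
drive_tool(
  increments=[
    {"tx":0,"ty":0,"tz":0,"ax":0,"ay":0,"az":0,"gripper":0},
    {"tx":0,"ty":0,"tz":0,"ax":0,"ay":0,"az":0,"gripper":0},
    {"tx":0,"ty":0,"tz":0,"ax":0,"ay":0,"az":1,"gripper":0},
    {"tx":0,"ty":0,"tz":0,"ax":0,"ay":0,"az":1,"gripper":0},
    {"tx":0,"ty":0,"tz":0,"ax":0,"ay":0,"az":2,"gripper":0},
    {"tx":0,"ty":0,"tz":0,"ax":0,"ay":0,"az":2,"gripper":0},
    {"tx":0,"ty":0,"tz":0,"ax":0,"ay":0,"az":2,"gripper":0},
    {"tx":0,"ty":0,"tz":0,"ax":0,"ay":0,"az":2,"gripper":0},
    {"tx":0,"ty":0,"tz":0,"ax":0,"ay":0,"az":2,"gripper":0},
    {"tx":0,"ty":0,"tz":0,"ax":0,"ay":0,"az":0,"gripper":0},
  ],
  squeeze=50,
)

```text
clock: 5.93
position: [0.4809, 0.1351, 0.0786]
ee_rot: [3.139, -0.001, 1.011]
ft_force: [1.0, -1.1, 5.6]
width: 0.0163
finger_force: 50.0
```

```bash
python3 s.py
```

```text
5.93 [0.4809 0.1351 0.0786] yaw 57.95 toolF [-0.4  1.4 -5.6] toolT [-0.379 -0.058 -0.192] w 0.0163 ff 50.0 q6 0.6 tau6 0.599
```

Request:
drive_tool(
  increments=[
    {"tx":0,"ty":0,"tz":0,"ax":0,"ay":0,"az":1.8,"gripper":0},
    {"tx":0,"ty":0,"tz":0,"ax":0,"ay":0,"az":1.8,"gripper":0},
    {"tx":0,"ty":0,"tz":0,"ax":0,"ay":0,"az":1.8,"gripper":0},
    {"tx":0,"ty":0,"tz":0,"ax":0,"ay":0,"az":1.8,"gripper":0},
    {"tx":0,"ty":0,"tz":0,"ax":0,"ay":0,"az":1.8,"gripper":0},
    {"tx":0,"ty":0,"tz":0,"ax":0,"ay":0,"az":0,"gripper":0},
  ],
)

```text
clock: 6.43
position: [0.481, 0.135, 0.0786]
ee_rot: [3.139, -0.002, 0.855]
ft_force: [1.6, -1.1, 5.7]
width: 0.0166
finger_force: 50.0
```

```bash
python3 s.py
```

```text
6.43 [0.481  0.135  0.0786] yaw 48.96 toolF [ 0.2  2.  -5.7] toolT [-0.504 -0.095 -0.12 ] w 0.0166 ff 50.0 q6 0.75 tau6 0.562
```

Request:
drive_tool(
  increments=[
    {"tx":0,"ty":0,"tz":0,"ax":0,"ay":0,"az":1,"gripper":0},
    {"tx":0,"ty":0,"tz":0,"ax":0,"ay":0,"az":1,"gripper":0},
    {"tx":0,"ty":0,"tz":0,"ax":0,"ay":0,"az":0,"gripper":0},
  ],
)

```text
clock: 6.68
position: [0.481, 0.135, 0.0786]
ee_rot: [3.139, -0.002, 0.82]
ft_force: [1.1, -1.4, 5.3]
width: 0.0168
finger_force: 50.4
```

```bash
python3 s.py
```

```text
6.68 [0.481  0.135  0.0786] yaw 47.0 toolF [-0.3  1.8 -5.3] toolT [-0.457  0.005 -0.209] w 0.0168 ff 50.4 q6 0.79 tau6 0.409
```

```bash
cat > s.py <<'E'
from h import *
F=[];T=[];Y=[]
for i in range(5):
    s=ctrl.observe();R=Ro.from_euler("xyz",s["ee_rot"]).inv()
    F.append(R.apply(s["ft_force"]));T.append(R.apply(s["ft_torque"]));Y.append(np.degrees(s["ee_rot"][2]))
    if i<4: ctrl.camera("wrist")
print(round(s["clock"],2),s["position"].round(4),"yaw %.2f"%np.mean(Y),"F",np.mean(F,0).round(1),"T",np.mean(T,0).round(3),"sd %.3f"%np.std(np.array(T)[:,2]),"w",round(s["width"],4))
E
python3 s.py
```

```text
6.88 [0.481  0.135  0.0786] yaw 47.04 F [ 0.1  2.1 -5.6] T [-0.445 -0.046 -0.177] sd 0.042 w 0.0166
```

Request:
drive_tool(
  increments=[
    {"tx":0,"ty":0,"tz":0,"ax":0,"ay":0,"az":1.5,"gripper":0},
    {"tx":0,"ty":0,"tz":0,"ax":0,"ay":0,"az":1.5,"gripper":0},
    {"tx":0,"ty":0,"tz":0,"ax":0,"ay":0,"az":0,"gripper":0},
  ],
)

```text
clock: 7.13
position: [0.481, 0.135, 0.0786]
ee_rot: [3.139, -0.002, 0.768]
ft_force: [1.7, -1.9, 5.4]
width: 0.0162
finger_force: 50.4
```

```bash
python3 s.py
```

```text
7.33 [0.481  0.135  0.0786] yaw 44.03 F [ 0.1  2.7 -5.6] T [-0.469 -0.023 -0.123] sd 0.038 w 0.0167
```

Request:
drive_tool(
  increments=[
    {"tx":0,"ty":0,"tz":0,"ax":0,"ay":0,"az":1.5,"gripper":0},
    {"tx":0,"ty":0,"tz":0,"ax":0,"ay":0,"az":1.5,"gripper":0},
    {"tx":0,"ty":0,"tz":0,"ax":0,"ay":0,"az":0,"gripper":0},
  ],
)

```text
clock: 7.58
position: [0.4811, 0.135, 0.0786]
ee_rot: [3.139, -0.002, 0.715]
ft_force: [2.1, -2.0, 6.3]
width: 0.0168
finger_force: 50.4
```

```bash
python3 s.py
```

```text
7.78 [0.4811 0.135  0.0786] yaw 41.03 F [ 0.4  2.9 -6. ] T [-0.519  0.001 -0.137] sd 0.032 w 0.0168
```

Request:
drive_tool(
  increments=[
    {"tx":0,"ty":0,"tz":0,"ax":0,"ay":0,"az":1.5,"gripper":0},
    {"tx":0,"ty":0,"tz":0,"ax":0,"ay":0,"az":1.5,"gripper":0},
    {"tx":0,"ty":0,"tz":0,"ax":0,"ay":0,"az":0,"gripper":0},
  ],
)

```text
clock: 8.03
position: [0.4811, 0.135, 0.0786]
ee_rot: [3.139, -0.002, 0.663]
ft_force: [1.6, -1.4, 5.6]
width: 0.0164
finger_force: 50.4
```

```bash
python3 s.py
```

```text
8.23 [0.4811 0.135  0.0786] yaw 38.03 F [ 0.3  2.6 -5.3] T [-0.543  0.032 -0.147] sd 0.046 w 0.0167
```

Request:
drive_tool(
  increments=[
    {"tx":0,"ty":0,"tz":0,"ax":0,"ay":0,"az":1.5,"gripper":0},
    {"tx":0,"ty":0,"tz":0,"ax":0,"ay":0,"az":1.5,"gripper":0},
    {"tx":0,"ty":0,"tz":0,"ax":0,"ay":0,"az":0,"gripper":0},
  ],
)

```text
clock: 8.48
position: [0.4811, 0.1349, 0.0786]
ee_rot: [3.139, -0.002, 0.61]
ft_force: [1.3, -2.5, 5.8]
width: 0.0161
finger_force: 50.4
```

```bash
python3 s.py
```

```text
8.68 [0.4811 0.135  0.0786] yaw 35.03 F [ 0.4  2.8 -5.7] T [-0.537  0.081 -0.138] sd 0.024 w 0.0166
```

Request:
drive_tool(
  increments=[
    {"tx":0,"ty":0,"tz":0,"ax":0,"ay":0,"az":1.5,"gripper":0},
    {"tx":0,"ty":0,"tz":0,"ax":0,"ay":0,"az":1.5,"gripper":0},
    {"tx":0,"ty":0,"tz":0,"ax":0,"ay":0,"az":0,"gripper":0},
  ],
)

```text
clock: 8.93
position: [0.4811, 0.1349, 0.0786]
ee_rot: [3.139, -0.002, 0.558]
ft_force: [2.5, -1.6, 5.1]
width: 0.0166
finger_force: 50.4
```

```bash
python3 s.py
```

```text
9.13 [0.4811 0.1349 0.0786] yaw 32.03 F [ 0.5  2.8 -5.2] T [-0.586  0.056 -0.123] sd 0.027 w 0.0167
```

Request:
drive_tool(
  increments=[
    {"tx":0,"ty":0,"tz":0,"ax":0,"ay":0,"az":1.5,"gripper":0},
    {"tx":0,"ty":0,"tz":0,"ax":0,"ay":0,"az":1.5,"gripper":0},
    {"tx":0,"ty":0,"tz":0,"ax":0,"ay":0,"az":0,"gripper":0},
  ],
)

```text
clock: 9.38
position: [0.4811, 0.1349, 0.0786]
ee_rot: [3.14, -0.002, 0.506]
ft_force: [1.2, -2.6, 5.8]
width: 0.0165
finger_force: 50.4
```

```bash
python3 s.py
```

```text
9.58 [0.4811 0.1349 0.0786] yaw 29.03 F [ 0.1  3.2 -5.4] T [-0.588  0.08  -0.134] sd 0.044 w 0.0165
```

Request:
drive_tool(
  increments=[
    {"tx":0,"ty":0,"tz":0,"ax":0,"ay":0,"az":1.5,"gripper":0},
    {"tx":0,"ty":0,"tz":0,"ax":0,"ay":0,"az":1.5,"gripper":0},
    {"tx":0,"ty":0,"tz":0,"ax":0,"ay":0,"az":0,"gripper":0},
  ],
)

```text
clock: 9.83
position: [0.4812, 0.1349, 0.0786]
ee_rot: [3.14, -0.002, 0.453]
ft_force: [2.9, -2.6, 5.0]
width: 0.0164
finger_force: 50.4
```

```bash
python3 s.py
```

```text
10.03 [0.4812 0.1349 0.0786] yaw 26.03 F [ 0.8  3.5 -5.5] T [-0.63   0.105 -0.14 ] sd 0.011 w 0.0164
```

Request:
drive_tool(
  increments=[
    {"tx":0,"ty":0,"tz":0,"ax":0,"ay":0,"az":1.5,"gripper":0},
    {"tx":0,"ty":0,"tz":0,"ax":0,"ay":0,"az":1.5,"gripper":0},
    {"tx":0,"ty":0,"tz":0,"ax":0,"ay":0,"az":0,"gripper":0},
  ],
)

```text
clock: 10.28
position: [0.4812, 0.1348, 0.0786]
ee_rot: [3.14, -0.003, 0.401]
ft_force: [2.7, -2.8, 4.8]
width: 0.0165
finger_force: 50.5
```

```bash
python3 s.py
```

```text
10.48 [0.4812 0.1348 0.0786] yaw 23.05 F [ 1.2  3.6 -4.9] T [-0.667  0.142 -0.286] sd 0.043 w 0.0166
```

Request:
drive_tool(
  increments=[
    {"tx":0,"ty":0,"tz":0,"ax":0,"ay":0,"az":1,"gripper":0},
    {"tx":0,"ty":0,"tz":0,"ax":0,"ay":0,"az":0,"gripper":0},
  ],
)

```text
clock: 10.65
position: [0.4812, 0.1348, 0.0786]
ee_rot: [3.14, -0.003, 0.385]
ft_force: [2.3, -2.7, 4.8]
width: 0.0164
finger_force: 50.5
```

```bash
python3 s.py
```

```text
10.85 [0.4812 0.1348 0.0786] yaw 22.08 F [ 0.9  3.3 -5.3] T [-0.649  0.124 -0.421] sd 0.029 w 0.0164
```

Request:
drive_tool(
  increments=[
    {"tx":0,"ty":0,"tz":0,"ax":0,"ay":0,"az":0.8,"gripper":0},
    {"tx":0,"ty":0,"tz":0,"ax":0,"ay":0,"az":0,"gripper":0},
    {"tx":0,"ty":0,"tz":0,"ax":0,"ay":0,"az":0,"gripper":0},
  ],
)

```text
clock: 11.1
position: [0.4812, 0.1348, 0.0786]
ee_rot: [3.139, -0.003, 0.372]
ft_force: [1.4, -3.6, 5.6]
width: 0.0164
finger_force: 50.5
```

```bash
python3 s.py
```

```text
11.3 [0.4812 0.1348 0.0786] yaw 21.30 F [ 1.   3.4 -5.2] T [-0.645  0.16  -0.471] sd 0.035 w 0.0166
```

Request:
drive_tool(
  increments=[
    {"tx":0,"ty":0,"tz":0,"ax":0,"ay":0,"az":0,"gripper":0.35},
    {"tx":0,"ty":0,"tz":0,"ax":0,"ay":0,"az":0,"gripper":0.35},
    {"tx":0,"ty":0,"tz":0,"ax":0,"ay":0,"az":0,"gripper":0.35},
    {"tx":0,"ty":0,"tz":-10,"ax":0,"ay":0,"az":0,"gripper":0.35},
    {"tx":0,"ty":0,"tz":-20,"ax":0,"ay":0,"az":0,"gripper":0.6},
    {"tx":0,"ty":0,"tz":-25,"ax":0,"ay":0,"az":0,"gripper":0.6},
    {"tx":0,"ty":0,"tz":-20,"ax":0,"ay":0,"az":0,"gripper":0.6},
    {"tx":0,"ty":0,"tz":0,"ax":0,"ay":0,"az":-5,"gripper":0.6},
    {"tx":0,"ty":0,"tz":0,"ax":0,"ay":0,"az":0,"gripper":0.6},
  ],
)

```text
clock: 12.05
position: [0.4801, 0.1353, 0.1535]
ee_rot: [3.141, -0.001, 0.461]
ft_force: [0.0, -0.1, -0.3]
width: 0.053
finger_force: 0.0
```

Run:
```python
from h import *
p=ctrl.camera("wrist");c=np.array([.4812,.1348])
np.savez("pics/w3.npz",**{k:p[k] for k in ("color","range_z","K","distortion","view")})
u,v=px(p,[*c,.06]).astype(int);u0,v0=max(0,u-55),max(0,v-42);S=7
im=cv2.resize(p["color"][v0:v0+80,u0:u0+110,::-1],None,fx=S,fy=S,interpolation=2)
def poly(R,n,a,z,col):
    q=[px(p,[*(c+R*np.array([np.cos(a+2*np.pi*i/n),np.sin(a+2*np.pi*i/n)])),z]) for i in range(n)]
    cv2.polylines(im,[((np.array(q)-[u0,v0]+.5)*S).astype(int)],True,col,1)
poly(.0185,40,0,.043,(255,0,0))
poly(.0085*2**.5,4,np.radians(21.3+45),.088,(0,0,255))
for z in (.044,.058): poly(.015/np.cos(np.pi/6),6,np.radians(-3.8+30),z,(0,255,0))
cv2.imwrite("pics/w3.png",im);delta([*c,.053],np.radians(86))
# leg height along leg
for name in ("w1","w2","w3"):
    q=np.load(f"pics/{name}.npz")
    for d in (.03,.04,.05,.06):
        w=np.array([c[0]+d*np.cos(-.088),c[1]+d*np.sin(-.088),.038]);a=px(q,w)
        if 0<=a[0]<559 and 0<=a[1]<419: print(name,d,pt(q,*a).round(3))
```

```text
t 12.1 pos [0.4798 0.1353 0.1527] rpy [-3.1413e+00  3.0000e-04  4.5680e-01] tool mm [ 1.1  1.1 99.7] az deg -59.83 w 0.0531
w1 0.03 [0.511 0.132 0.035]
w1 0.04 [0.52  0.131 0.033]
w1 0.05 [0.531 0.13  0.039]
w1 0.06 [0.541 0.13  0.04 ]
w2 0.03 [0.511 0.131 0.033]
w2 0.04 [0.521 0.13  0.033]
w2 0.05 [0.531 0.131 0.039]
w2 0.06 [0.541 0.13  0.041]
w3 0.03 [0.51  0.132 0.034]
w3 0.04 [0.52  0.13  0.032]
w3 0.05 [0.531 0.131 0.04 ]
w3 0.06 [0.541 0.13  0.04 ]
```

View pics/w3.png

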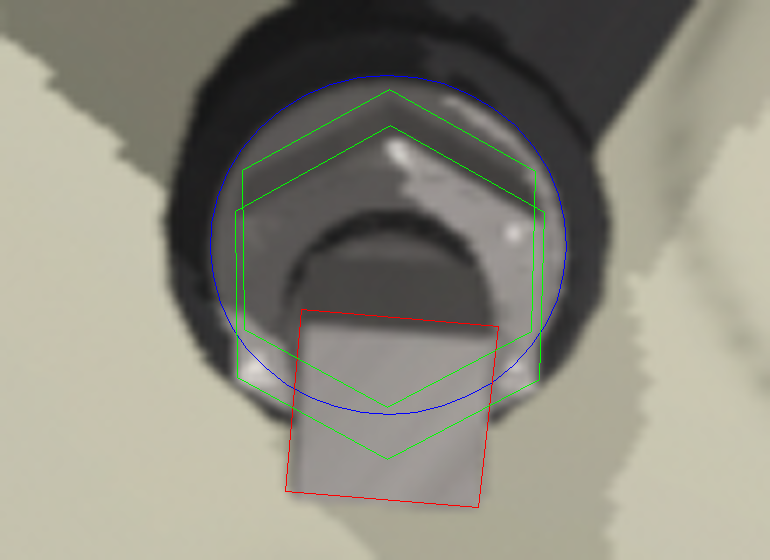

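Request:
drive_tool(
  increments=[
    {"tx":1.1,"ty":1.1,"tz":0,"ax":0,"ay":0,"az":0,"gripper":0.6},
    {"tx":0,"ty":0,"tz":5,"ax":0,"ay":0,"az":-6.7,"gripper":0.6},
    {"tx":0,"ty":0,"tz":5,"ax":0,"ay":0,"az":-6.7,"gripper":0.6},
    {"tx":0,"ty":0,"tz":5,"ax":0,"ay":0,"az":-6.7,"gripper":0.6},
    {"tx":0,"ty":0,"tz":5,"ax":0,"ay":0,"az":-6.7,"gripper":0.6},
    {"tx":0,"ty":0,"tz":0,"ax":0,"ay":0,"az":-6.7,"gripper":0.6},
    {"tx":0,"ty":0,"tz":0,"ax":0,"ay":0,"az":-6.7,"gripper":0.6},
    {"tx":0,"ty":0,"tz":0,"ax":0,"ay":0,"az":-6.7,"gripper":0.6},
    {"tx":0,"ty":0,"tz":0,"ax":0,"ay":0,"az":-6.7,"gripper":0.6},
    {"tx":0,"ty":0,"tz":0,"ax":0,"ay":0,"az":-6.4,"gripper":0.6},
  ],
)

```text
clock: 12.93
position: [0.4812, 0.1346, 0.1318]
ee_rot: [-3.139, 0.0, 1.509]
ft_force: [-0.5, 0.3, -0.4]
width: 0.0526
finger_force: 0.0
```

Request:
drive_tool(
  increments=[
    {"tx":0,"ty":0,"tz":0,"ax":0,"ay":0,"az":0,"gripper":0.55},
    {"tx":0,"ty":0,"tz":0,"ax":0,"ay":0,"az":0,"gripper":0.55},
  ],
)

```text
clock: 13.1
position: [0.4813, 0.1347, 0.1321]
ee_rot: [-3.14, 0.0, 1.501]
ft_force: [0.4, 0.1, -0.6]
width: 0.0487
finger_force: 0.0
```

```bash
python3 -c "
from h import *
delta([.4812,.1348,.053],np.radians(86.2))"
```

```text
t 13.1 pos [0.4813 0.1347 0.1321] rpy [-3.1402e+00  1.0000e-04  1.5006e+00] tool mm [ 0.1 -0.  79.1] az deg -0.22 w 0.0487
```

Request:
drive_tool(
  increments=[
    {"tx":0,"ty":0,"tz":18,"ax":0,"ay":0,"az":0,"gripper":0.55},
    {"tx":0,"ty":0,"tz":18,"ax":0,"ay":0,"az":0,"gripper":0.55},
    {"tx":0,"ty":0,"tz":18,"ax":0,"ay":0,"az":0,"gripper":0.55},
    {"tx":0,"ty":0,"tz":14,"ax":0,"ay":0,"az":0,"gripper":0.55},
    {"tx":0,"ty":0,"tz":7,"ax":0,"ay":0,"az":0,"gripper":0.55},
    {"tx":0,"ty":0,"tz":3.6,"ax":0,"ay":0,"az":0,"gripper":0.55},
    {"tx":0,"ty":0,"tz":0,"ax":0,"ay":0,"az":0,"gripper":0.55},
    {"tx":0,"ty":0,"tz":0,"ax":0,"ay":0,"az":0,"gripper":0.55},
  ],
)

```text
clock: 13.77
position: [0.4819, 0.1347, 0.0546]
ee_rot: [3.141, -0.0, 1.504]
ft_force: [-0.1, 0.6, 0.7]
width: 0.0488
finger_force: 0.0
```

Request:
drive_tool(
  increments=[
    {"tx":0,"ty":0,"tz":0,"ax":0,"ay":0,"az":0,"gripper":0.2},
    {"tx":0,"ty":0,"tz":0,"ax":0,"ay":0,"az":0,"gripper":0.2},
    {"tx":0,"ty":0,"tz":0,"ax":0,"ay":0,"az":0,"gripper":0.2},
    {"tx":0,"ty":0,"tz":0,"ax":0,"ay":0,"az":0,"gripper":0.2},
    {"tx":0,"ty":0,"tz":0,"ax":0,"ay":0,"az":0,"gripper":0.2},
    {"tx":0,"ty":0,"tz":0,"ax":0,"ay":0,"az":0,"gripper":0.2},
  ],
  squeeze=15,
)

```text
clock: 14.27
position: [0.4813, 0.1348, 0.0546]
ee_rot: [-3.141, -0.0, 1.505]
ft_force: [-3.2, -0.3, 5.4]
width: 0.0295
finger_force: 14.9
```

```bash
python3 s.py
```

```text
14.47 [0.4813 0.1348 0.0546] yaw 86.23 F [-0.  -2.5 -5. ] T [ 0.414 -0.048  0.062] sd 0.030 w 0.0302
```

Request:
drive_tool(
  increments=[
    {"tx":0,"ty":0,"tz":0,"ax":0,"ay":0,"az":0,"gripper":0.2},
    {"tx":0,"ty":0,"tz":0,"ax":0,"ay":0,"az":2,"gripper":0.2},
    {"tx":0,"ty":0,"tz":0,"ax":0,"ay":0,"az":2,"gripper":0.2},
    {"tx":0,"ty":0,"tz":0,"ax":0,"ay":0,"az":2,"gripper":0.2},
    {"tx":0,"ty":0,"tz":0,"ax":0,"ay":0,"az":2,"gripper":0.2},
    {"tx":0,"ty":0,"tz":0,"ax":0,"ay":0,"az":2,"gripper":0.2},
    {"tx":0,"ty":0,"tz":0,"ax":0,"ay":0,"az":2,"gripper":0.2},
    {"tx":0,"ty":0,"tz":0,"ax":0,"ay":0,"az":2,"gripper":0.2},
    {"tx":0,"ty":0,"tz":0,"ax":0,"ay":0,"az":2,"gripper":0.2},
    {"tx":0,"ty":0,"tz":0,"ax":0,"ay":0,"az":0,"gripper":0.2},
  ],
  squeeze=40,
)

```text
clock: 15.3
position: [0.4814, 0.1347, 0.0547]
ee_rot: [3.141, 0.0, 1.225]
ft_force: [-2.6, 0.2, 5.2]
width: 0.0293
finger_force: 39.9
```

```bash
python3 s.py
```

```text
15.5 [0.4815 0.1347 0.0546] yaw 70.25 F [-0.8 -2.3 -6. ] T [ 0.331 -0.222  0.066] sd 0.042 w 0.0296
```

Request:
drive_tool(
  increments=[
    {"tx":0,"ty":0,"tz":0,"ax":0,"ay":0,"az":2,"gripper":0.2},
    {"tx":0,"ty":0,"tz":0,"ax":0,"ay":0,"az":2,"gripper":0.2},
    {"tx":0,"ty":0,"tz":0,"ax":0,"ay":0,"az":2,"gripper":0.2},
    {"tx":0,"ty":0,"tz":0,"ax":0,"ay":0,"az":2,"gripper":0.2},
    {"tx":0,"ty":0,"tz":0,"ax":0,"ay":0,"az":2,"gripper":0.2},
    {"tx":0,"ty":0,"tz":0,"ax":0,"ay":0,"az":2,"gripper":0.2},
    {"tx":0,"ty":0,"tz":0,"ax":0,"ay":0,"az":2,"gripper":0.2},
    {"tx":0,"ty":0,"tz":0,"ax":0,"ay":0,"az":0,"gripper":0.2},
  ],
)

```text
clock: 16.17
position: [0.4816, 0.1346, 0.0546]
ee_rot: [3.141, -0.0, 0.981]
ft_force: [-2.5, -0.6, 6.0]
width: 0.03
finger_force: 39.8
```

```bash
python3 s.py
```

```text
16.37 [0.4816 0.1346 0.0546] yaw 56.26 F [-1.9 -1.5 -5.7] T [ 0.136 -0.356  0.033] sd 0.055 w 0.0294
```

Request:
drive_tool(
  increments=[
    {"tx":0,"ty":0,"tz":0,"ax":0,"ay":0,"az":2,"gripper":0.2},
    {"tx":0,"ty":0,"tz":0,"ax":0,"ay":0,"az":2,"gripper":0.2},
    {"tx":0,"ty":0,"tz":0,"ax":0,"ay":0,"az":1,"gripper":0.2},
    {"tx":0,"ty":0,"tz":0,"ax":0,"ay":0,"az":0,"gripper":0.2},
  ],
)

```text
clock: 16.7
position: [0.4816, 0.1346, 0.0546]
ee_rot: [3.141, -0.0, 0.894]
ft_force: [-2.3, -0.8, 4.0]
width: 0.0295
finger_force: 39.8
```

```bash
python3 s.py
```

```text
16.9 [0.4816 0.1346 0.0546] yaw 51.28 F [-2.2 -1.1 -5.3] T [ 0.056 -0.385 -0.053] sd 0.042 w 0.0297
```

Request:
drive_tool(
  increments=[
    {"tx":0,"ty":0,"tz":0,"ax":0,"ay":0,"az":1.5,"gripper":0.2},
    {"tx":0,"ty":0,"tz":0,"ax":0,"ay":0,"az":1,"gripper":0.2},
    {"tx":0,"ty":0,"tz":0,"ax":0,"ay":0,"az":0,"gripper":0.2},
  ],
)

```text
clock: 17.15
position: [0.4816, 0.1346, 0.0546]
ee_rot: [3.141, -0.0, 0.851]
ft_force: [-2.8, -1.4, 5.7]
width: 0.0294
finger_force: 39.8
```

```bash
python3 s.py
```

```text
17.35 [0.4816 0.1346 0.0546] yaw 48.78 F [-2.7 -1.2 -5.4] T [ 0.046 -0.414 -0.044] sd 0.022 w 0.0292
```

Request:
drive_tool(
  increments=[
    {"tx":0,"ty":0,"tz":0,"ax":0,"ay":0,"az":1.5,"gripper":0.2},
    {"tx":0,"ty":0,"tz":0,"ax":0,"ay":0,"az":1.5,"gripper":0.2},
    {"tx":0,"ty":0,"tz":0,"ax":0,"ay":0,"az":0,"gripper":0.2},
  ],
)

```text
clock: 17.6
position: [0.4816, 0.1345, 0.0547]
ee_rot: [3.141, -0.0, 0.798]
ft_force: [-2.0, -1.5, 5.3]
width: 0.0293
finger_force: 39.8
```

```bash
python3 s.py
```

```text
17.8 [0.4816 0.1345 0.0546] yaw 45.77 F [-2.5 -0.6 -5.3] T [-0.04  -0.421  0.013] sd 0.030 w 0.0295
```

Request:
drive_tool(
  increments=[
    {"tx":0,"ty":0,"tz":0,"ax":0,"ay":0,"az":1.5,"gripper":0.2},
    {"tx":0,"ty":0,"tz":0,"ax":0,"ay":0,"az":1.5,"gripper":0.2},
    {"tx":0,"ty":0,"tz":0,"ax":0,"ay":0,"az":0,"gripper":0.2},
  ],
)

```text
clock: 18.05
position: [0.4816, 0.1345, 0.0546]
ee_rot: [3.141, -0.0, 0.746]
ft_force: [-2.3, -1.2, 5.9]
width: 0.0294
finger_force: 39.8
```

```bash
python3 s.py
```

```text
18.25 [0.4816 0.1345 0.0546] yaw 42.78 F [-2.1 -0.2 -5.2] T [-0.076 -0.453 -0.013] sd 0.058 w 0.0294
```

Request:
drive_tool(
  increments=[
    {"tx":0,"ty":0,"tz":0,"ax":0,"ay":0,"az":1.5,"gripper":0.2},
    {"tx":0,"ty":0,"tz":0,"ax":0,"ay":0,"az":1.5,"gripper":0.2},
    {"tx":0,"ty":0,"tz":0,"ax":0,"ay":0,"az":0,"gripper":0.2},
  ],
)

```text
clock: 18.5
position: [0.4817, 0.1345, 0.0546]
ee_rot: [3.141, -0.0, 0.693]
ft_force: [-2.5, -1.5, 6.3]
width: 0.0295
finger_force: 39.8
```

```bash
python3 s.py
```

```text
18.7 [0.4817 0.1345 0.0546] yaw 39.77 F [-2.3  0.1 -5.4] T [-0.12  -0.464 -0.022] sd 0.038 w 0.0294
```

Request:
drive_tool(
  increments=[
    {"tx":0,"ty":0,"tz":0,"ax":0,"ay":0,"az":1.5,"gripper":0.2},
    {"tx":0,"ty":0,"tz":0,"ax":0,"ay":0,"az":1.5,"gripper":0.2},
    {"tx":0,"ty":0,"tz":0,"ax":0,"ay":0,"az":0,"gripper":0.2},
  ],
)

```text
clock: 18.95
position: [0.4817, 0.1345, 0.0547]
ee_rot: [3.141, -0.0, 0.642]
ft_force: [-2.5, -2.1, 5.3]
width: 0.0298
finger_force: 39.9
```

```bash
python3 s.py
```

```text
19.15 [0.4817 0.1345 0.0547] yaw 36.81 F [-3.   0.4 -5.3] T [-0.17  -0.469 -0.236] sd 0.049 w 0.0291
```

Request:
drive_tool(
  increments=[
    {"tx":0,"ty":0,"tz":0,"ax":0,"ay":0,"az":0.7,"gripper":0.2},
    {"tx":0,"ty":0,"tz":0,"ax":0,"ay":0,"az":0,"gripper":0.2},
    {"tx":0,"ty":0,"tz":0,"ax":0,"ay":0,"az":0,"gripper":0.2},
  ],
)

```text
clock: 19.4
position: [0.4817, 0.1345, 0.0546]
ee_rot: [3.141, -0.0, 0.631]
ft_force: [-1.3, -1.7, 4.5]
width: 0.0294
finger_force: 39.9
```

```bash
python3 s.py
```

```text
19.6 [0.4817 0.1345 0.0546] yaw 36.14 F [-2.5  0.5 -5. ] T [-0.181 -0.443 -0.368] sd 0.033 w 0.0296
```

Request:
drive_tool(
  increments=[
    {"tx":0,"ty":0,"tz":0,"ax":0,"ay":0,"az":0,"gripper":0.6},
    {"tx":0,"ty":0,"tz":0,"ax":0,"ay":0,"az":0,"gripper":0.6},
    {"tx":0,"ty":0,"tz":0,"ax":0,"ay":0,"az":0,"gripper":0.6},
    {"tx":0,"ty":0,"tz":0,"ax":0,"ay":0,"az":0,"gripper":0.6},
    {"tx":0,"ty":0,"tz":-15,"ax":0,"ay":0,"az":0,"gripper":0.6},
    {"tx":0,"ty":0,"tz":-25,"ax":0,"ay":0,"az":0,"gripper":0.6},
    {"tx":0,"ty":0,"tz":-30,"ax":0,"ay":0,"az":0,"gripper":0.6},
    {"tx":0,"ty":0,"tz":-30,"ax":0,"ay":0,"az":0,"gripper":0.6},
    {"tx":0,"ty":0,"tz":0,"ax":0,"ay":0,"az":0,"gripper":0.6},
    {"tx":0,"ty":0,"tz":0,"ax":0,"ay":0,"az":0,"gripper":0.6},
  ],
)

```text
clock: 20.43
position: [0.482, 0.1348, 0.1552]
ee_rot: [3.14, -0.003, 0.629]
ft_force: [-0.5, 0.4, -0.7]
width: 0.0529
finger_force: 0.0
```

```bash
python3 - <<'E'
from h import *
p=ctrl.camera("wrist");c=np.array([.4812,.1348])
u,v=px(p,[*c,.06]).astype(int);u0,v0=max(0,u-55),max(0,v-42);S=7
im=cv2.resize(p["color"][v0:v0+80,u0:u0+110,::-1],None,fx=S,fy=S,interpolation=2)
def poly(R,n,a,z,col):
    q=[px(p,[*(c+R*np.array([np.cos(a+2*np.pi*i/n),np.sin(a+2*np.pi*i/n)])),z]) for i in range(n)]
    cv2.polylines(im,[((np.array(q)-[u0,v0]+.5)*S).astype(int)],True,col,1)
poly(.0085*2**.5,4,np.radians(21.3+45),.088,(0,0,255))
for z in (.044,.058): poly(.015/np.cos(np.pi/6),6,np.radians(36.1-90+30),z,(0,255,0))
cv2.imwrite("pics/w4.png",im)
E
python3 s.py
```

```text
20.68 [0.4811 0.1347 0.153 ] yaw 36.04 F [ 0.1 -0.   0.4] T [-0.03  -0.03   0.005] sd 0.031 w 0.053
```

View pics/w4.png

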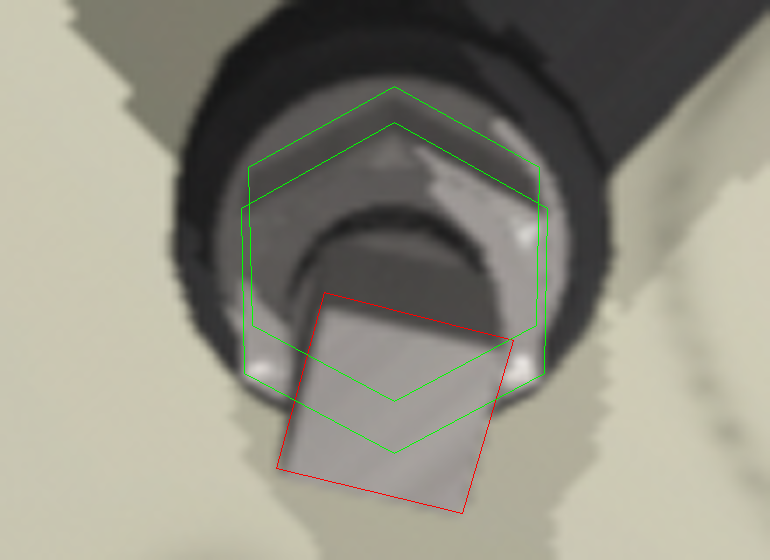

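The nut sits where I left it (hexagon overlay matches), the screw hasn't been dragged round (square overlay matches), and the gripper is clear. Handing in.

```bash
python3 -c "
from bench import ctrl
print(ctrl.job_done())"
```

```text
the job is handed in; nothing more can be done
None
```

I wound the screw down to about 0.03–0.04 rad of foot load, tightened the jam nut to about 0.025–0.045 rad without visibly turning the screw, and handed the job in at about 21 s with the gripper clear; both values are estimated from wrist torque, and no verdict came back.

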